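# Rock the angle gauge on the slipstone to its set mark

### The job

Show me the honing angle on the stone: take the angle gauge by its grip block and first check it by standing it upright on the middle of the flat marble check plate until its swinging needle hangs still at zero. Then set it upright, dial square across the ridge, on the middle of the slate slipstone's rounded back, and rock it sideways until the needle settles on the copper marker. Finish while holding it there: keep your grip and keep the sole resting on the ridge with light pressure, and leave the sage, the burnisher and the jade alone.

Things in the scene. Friction and masses are not known exactly. Their poses are not given: they have to be found in the camera images.
- gauge: Loose angle gauge, 0.3 kg, 146 mm tall, upright. Origin: centre of the underside of its flat brass sole (48 mm in x, 76 in y, 8 thick). Dark round dial body, diameter 100, 14 thick, axis x, centre 58 mm up; white face to +x with ticks every 0.1 rad, zero (longest) towards the sole. Starts with the face turned away from the robot, within 30 degrees. Grip block on top, 106 to 146 mm up.
- gauge_grip (a point): Point on the gauge's axis, 130 mm above the underside of its sole, in the grip block: where to pinch it (24 mm wide both along x and along y).
- needle (a joint): Swinging steel needle, 37 mm, with round bob: a free pendulum on a pivot along the gauge's x at the dial centre, behind glass (untouchable); settles in about 1 s. 0 = points at the zero tick; positive = tip towards the gauge's +y. It hangs plumb: leaning the gauge's top towards its own +y by an angle makes it read + that angle.
- marker (a joint): Copper marker on the dial's rim (tab 8 mm wide, narrow tip inward), clamped, untouchable; its angle about the dial centre in the same sense as the needle: 0 at the zero tick, positive towards the gauge's +y. Set between 0.20 and 0.42 rad at the start.
- needle_pivot (a point): Turns with the needle: point at the pivot (dial centre, 13 mm in front of the gauge's axis), its -z points to the needle's tip, x along the gauge's x.
- marker_pivot (a point): Turns with the marker: point at the dial centre, its -z points to the marker, x along the gauge's x.
- slate: Fixed dark grey slate slipstone, 110 mm long (x), 76 mm wide (y): a slab 16 mm high with a rounded ridge of radius 30 mm running along x; the ridge's centre line lies 8 mm above the bench, its crown 38 mm above the bench. Thin wooden end stops 10 mm high. Origin at the centre of the underside, x along the ridge.
- slate_crown (a point): Middle of the slate ridge's crown, 38 mm above the bench.
- plate: Fixed, level white marble check plate, 100 x 100 x 14 mm, origin at the centre of its underside; its flat top is 14 mm above the bench.
- sage: Loose boxwood seated-sage figure, 56 mm wide, 79 mm tall, origin under its middle. Leave alone.
- burnisher: Loose copper burnisher with a wooden handle, 150 mm long, lying, 14 mm high, handle to its -x. Leave alone.
- jade: Loose green jade blank 46 x 34 x 28 mm lying in the half-open drawer of the low chest (70 mm high) on the robot's left. Leave alone.
Not all that is in view belongs to the job. There is more than one size of the gauge; the job needs the larger. What is shaped like the plate but green is not meant.

How it is judged:
By the outcome, as a careful person would: the job done as asked, in the order asked, and still so for the second after the job is handed in, while the arm keeps its last pose, push and grip.
It also fails if it takes over 64 s, if anything falls off the work surface, if the arm or the gripper's body presses on something with over 40 N, if the wrist force passes 120 N, or if a joint passes its speed limit or range.

### The arm

A 6-joint arm with a two-finger parallel gripper is mounted at the origin on the work surface. World frame = base frame: x ahead of the robot, y to its left, z up, the work surface at z = 0. Lengths are in m, angles in rad, forces in N, time in s.
With the tool pointing down it reaches from about 0.375 to 0.925 m from the base axis. Payload 5.7 kg.
Tool frame: the origin (TCP) lies midway between the tips of the shut fingers; the grasp point (between the pads) lies 19 mm behind it; z points along the fingers, y is the line along which they close (so a half turn about z gives the same grasp; the last joint's range is limited). The gripper opens to 88 mm and grips with 3 to 60 N. Pads are 20 mm wide; open, the fingers measure 115 mm over their backs; the gripper's body (75 mm by 178 mm) begins 61 mm behind the grasp point.
Start: joints at [1.095, 0.359, 1.51, -0, 1.272, -0.115], TCP at [0.212, 0.561, 0.184] pointing down, gripper open.
Joint ranges: [-2.97, 2.97], [-1.01, 2.36], [0.21, 2.38], [-0.96, 4.11], [0.2, 2.71], [-2.98, 2.98]. Speed limits (rad/s): [2.39, 2.39, 3.14, 3.14, 3.14, 3.14].

### API

Orientations are given as a unit quaternion [x, y, z, w].
In Python, from bench import move_ptp, servo_line, goto_joints, move_gripper, sleep, inverse_kinematics, capture, PlanningError, close_job, spot_in, silhouettes, current_clock, current_joint_pos, current_qvel, current_joint_torque, current_position, current_orientation, current_force, current_torque, current_finger_gap, current_grip_force gives the robot as it stands. Calls block until the motion is done:
- move_ptp(position, orientation): joint-space move of the TCP to a pose.
- servo_line(position, orientation=None, rate=0.15, contact_N=None): straight line of the TCP; orientation=None keeps the orientation; rate is the mean speed in m/s. With contact_N (N) it stops when the force on the tool has changed by that much, and returns True; else False.
- goto_joints(angles): joint-space move.
- move_gripper(opening): finger opening in m; the grip force is fixed at half the most; returns when the fingers have stopped.
- sleep(seconds).
- inverse_kinematics(position, orientation): joint angles nearest the present ones, or None.
- capture(name): name is "scene" or "top" or "wrist"; returns a dict with "image" (480x640x3 uint8, blue, green, red), "range_z" (480x640 float32, m along the optical axis (not along the pixel's ray), 0 where there is no reading), "intrinsics" (3x3 intrinsics, pixels), "k1" (the pictures are not rectified: a ray, as slopes to the right and down, at radius r is drawn at 1 + k1 r^2 times it, then the intrinsics apply), "R" (3x3) and "t" (3): a world point X has camera coordinates R X + t. Camera axes: x right, y down, z forward; pixel columns grow to the right and rows downward; lengths in m; the calibration is good to about 2 mm. A picture is of the moment at which its call begins.
A pose or a line that the arm cannot do raises PlanningError and nothing moves.
- close_job(): hands the job in; it is judged then, once.
Trained networks look in the newest picture that a camera, given by its name, has taken for a name from the list of things; names that differ only in an ending like _2 or _b are one class to them, and where a whole thing is asked for, a point or a joint stands for the part that bears it (a point fixed in the world has none). Each returns a list of dicts, best first, with "conf" (0 to 1); they miss things now and then, are a little off and sometimes report something else, mostly with a low value. They report only what shows in the picture. A call takes as long as a camera call. They do not tell look-alikes from the thing itself.
- spot_in(camera, query): "xy" ([column, row] in pixels, amid what is visible of it).
- silhouettes(camera, query): "region" (480x640 bool, what is visible of it) and "xy" ([column, row] in pixels, amid what is visible of it).
Readings, each from a call of its own:
- current_clock(): time.
- current_joint_pos(): joint angles.
- current_qvel(): joint speeds.
- current_joint_torque(): joint torques, N m.
- current_position(): TCP position.
- current_orientation(): TCP orientation.
- current_force(): force on the tool from outside, world axes, zero at the start.
- current_torque(): the same for the moment, N m.
- current_finger_gap(): finger opening in m.
- current_grip_force(): force on a finger pad.
Only numpy, scipy, OpenCV 4.12 (cv2) and the standard library are available. Lean on these libraries where they do the work, as an engineer would, in place of code of your own. Each camera call takes 0.05 s, during which the arm holds its last target. There are 200 camera calls.

## Working session

There is one attempt and no reset: what is moved stays moved. The work goes in short steps, each a Python script; the robot and the scene stay as the last script left them, time stands still between calls to the robot, and variables do not carry over. Pictures are saved under pics/ and viewed, at most 10 in all, crops included, and the job is handed in when it is done.

```bash
ls; mkdir -p pics; cat > h.py <<'E'
import numpy as np, cv2
from bench import *
from scipy.spatial.transform import Rotation as Rn
def cam2world(c,uv,z=None):
    """pixels Nx2 -> world points, z = optical-axis depth"""
    uv=np.asarray(uv,float).reshape(-1,2)
    d=ray(c,uv); return (d*np.asarray(z).reshape(-1,1)-c["t"])@c["R"]
def ray(c,uv):
    uv=np.asarray(uv,float).reshape(-1,2); K=c["intrinsics"]
    p=np.c_[(uv[:,0]-K[0,2])/K[0,0],(uv[:,1]-K[1,2])/K[1,1]]; q=p.copy()
    for _ in range(15): q=p/(1+c["k1"]*(q**2).sum(1,keepdims=True))
    return np.c_[q,np.ones(len(q))]
def proj(c,X):
    Y=np.asarray(X).reshape(-1,3)@c["R"].T+c["t"]; s=Y[:,:2]/Y[:,2:]
    s=s*(1+c["k1"]*(s**2).sum(1,keepdims=True)); K=c["intrinsics"]
    return s*[K[0,0],K[1,1]]+[K[0,2],K[1,2]]
def cloud(c,mask):
    v,u=np.nonzero(mask&(c["range_z"]>0)); return cam2world(c,np.c_[u,v],c["range_z"][v,u])
E
python3 - <<'E'
from h import *
print(current_clock())
ims=[]
for cam in("scene","top"):
    c=capture(cam); cv2.imwrite(f"pics/{cam}0.png",c["image"])
    print(cam,"campos",(-c["R"].T@c["t"]).round(3),"k1",c["k1"],"f",c["intrinsics"][0,0])
    for q in("gauge","plate","slate","sage","burnisher","jade","marker"):
        for s in silhouettes(cam,q):
            P=cloud(c,s["region"])
            if len(P): print(cam,q,round(s["conf"],2),np.round(s["xy"]),"n",len(P),"med",np.median(P,0).round(3),"lo",np.percentile(P,2,axis=0).round(3),"hi",np.percentile(P,98,axis=0).round(3))
E
```

```text
pics
0.0
scene campos [1.48  0.102 1.319] k1 -0.1505151307157185 f 511.997264596267
scene gauge 0.69 [288. 219.] n 299 med [ 0.456 -0.048  0.062] lo [ 0.371 -0.076  0.   ] hi [ 0.543 -0.019  0.142]
scene plate 0.78 [218. 258.] n 916 med [ 0.579 -0.249  0.014] lo [ 0.522 -0.301  0.002] hi [ 0.63  -0.198  0.021]
scene plate 0.76 [230. 303.] n 1104 med [ 0.744 -0.197  0.014] lo [ 0.691 -0.249  0.001] hi [ 0.791 -0.149  0.021]
scene slate 0.7 [375. 240.] n 868 med [0.512 0.239 0.027] lo [0.44  0.204 0.003] hi [0.561 0.278 0.042]
scene slate 0.23 [179. 241.] n 242 med [ 0.529 -0.385  0.034] lo [ 0.506 -0.41   0.004] hi [ 0.543 -0.369  0.075]
scene sage 0.54 [291. 247.] n 937 med [ 0.567 -0.03   0.058] lo [ 0.478 -0.075 -0.002] hi [0.588 0.013 0.148]
scene sage 0.53 [180. 243.] n 257 med [ 0.529 -0.386  0.034] lo [ 0.488 -0.411  0.002] hi [ 0.543 -0.37   0.076]
scene sage 0.43 [376. 246.] n 824 med [0.515 0.239 0.027] lo [0.444 0.204 0.003] hi [0.561 0.277 0.042]
scene burnisher 0.55 [300. 309.] n 180 med [0.743 0.021 0.014] lo [0.656 0.009 0.008] hi [0.789 0.032 0.02 ]
scene jade 0.48 [47
[... 338 characters left out ...]
.532 -0.071  0.003] hi [0.576 0.012 0.147]
top plate 0.71 [414. 203.] n 1328 med [ 0.739 -0.199  0.014] lo [ 0.691 -0.247  0.008] hi [ 0.789 -0.151  0.019]
top plate 0.59 [436. 263.] n 1568 med [ 0.572 -0.249  0.014] lo [ 0.519 -0.302 -0.001] hi [ 0.628 -0.196  0.019]
top plate 0.51 [495. 282.] n 399 med [ 0.513 -0.382  0.032] lo [ 0.492 -0.405  0.008] hi [ 0.54  -0.365  0.076]
top sage 0.66 [493. 280.] n 402 med [ 0.512 -0.383  0.032] lo [ 0.49  -0.41   0.001] hi [ 0.54  -0.365  0.076]
top burnisher 0.74 [332. 207.] n 275 med [0.732 0.019 0.013] lo [0.646 0.008 0.001] hi [0.785 0.033 0.018]
top jade 0.66 [140. 274.] n 278 med [0.569 0.527 0.042] lo [0.547 0.513 0.02 ] hi [0.592 0.545 0.047]
```

View pics/scene0.png

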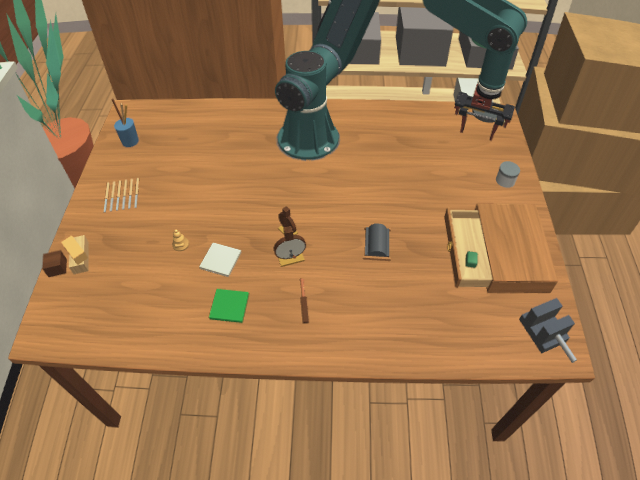

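View pics/top0.png

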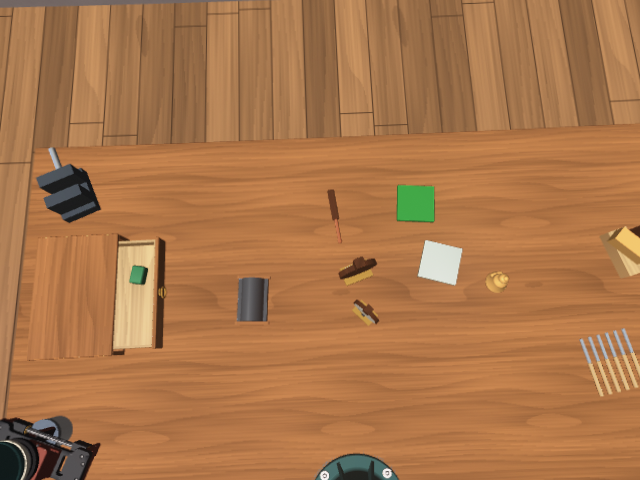

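Candidates for the gauge are the far dial at top px (359,270), about 147 mm tall, and the near dial at (365,313), about 114 mm tall. The larger one is at (359,270). For the plate, I choose the white square at top px (440,262), not the green one at (416,203). The slate is at top px (252,299). Next I'll get the wrist camera mount, look for a view of the dial face, and take the yaws from the top and scene clouds.

```bash
cat >> h.py <<'E'
def mount():
    """camera pose in the tool frame, from a wrist picture taken at rest"""
    c=capture("wrist"); Rt=Rn.from_quat(current_orientation()).as_matrix(); p=np.array(current_position())
    return Rt.T@c["R"].T, Rt.T@(-c["R"].T@c["t"]-p)
def look(M,target,campos,roll):
    z=np.array(target)-campos; z/=np.linalg.norm(z)
    x=np.cross(z,[0,0,1.]); x/=np.linalg.norm(x); R=np.c_[x,np.cross(z,x),z]@Rn.from_euler('z',roll).as_matrix()
    Rt=R@M[0].T; return np.array(campos)-Rt@M[1], Rn.from_matrix(Rt).as_quat()
E
python3 - <<'E'
from h import *
M=mount(); np.savez("mount.npz",R=M[0],t=M[1]); print(M[0].round(3),M[1].round(3))
c=capture("wrist");print("f",c["intrinsics"][0,0],c["intrinsics"][0,2])
t=capture("top"); s=capture("scene")
V,U=np.mgrid[:480,:640]
def box(c,lo,hi):
    P=cloud(c,np.ones((480,640),bool)); return P[((P>lo)&(P<hi)).all(1)]
for nm,lo,hi in(("plate",(.5,-.33,.009),(.66,-.17,.03)),("slate",(.40,.17,.02),(.62,.31,.06)),("gaugetop",(.5,-.1,.125),(.6,.06,.2)),("gauge",(.5,-.1,.03),(.6,.06,.2))):
    for n,cc in(("top",t),("scene",s)):
        P=box(cc,lo,hi)
        if len(P)<8: print(nm,n,len(P)); continue
        r=cv2.minAreaRect(P[:,:2].astype(np.float32)*1000)
        print(nm,n,len(P),"rect mm",np.round(r[0]),np.round(r[1]),round(r[2],1),"z",np.percentile(P[:,2],[5,50,98]).round(3))
best=[]
g=np.array([.553,-.028,.058])
for az in np.radians([-60,-45,-30,-15,0,15,30,45,60,75]):
  for el in np.radians([25,35,45,55,65]):
    for d in(.16,.2,.25,.3):
      cp=g+d*np.array([np.cos(el)*np.cos(az),np.cos(el)*np.sin(az),np.sin(el)])
      for roll in(0,np.pi/2,np.pi,-np.pi/2):
        p,q=look(M,g,cp,roll)
        if p[2]<.06: continue
        j=inverse_kinematics(p,q)
        if j is not None: best.append((np.degrees(el),np.degrees(az),d,round(roll,2),p.round(2).tolist()))
print(len(best)); [print(b) for b in sorted(best)[:30]]
E
```

```text
[[-0.    -0.964 -0.267]
 [ 1.    -0.     0.001]
 [-0.001 -0.267  0.964]] [ 0.073  0.001 -0.2  ]
f 367.2071417988991 317.8727639894751
plate top 1440 rect mm [ 575. -250.] [101. 103.] 73.6 z [0.01  0.014 0.018]
plate scene 851 rect mm [ 573. -254.] [114. 108.] 74.9 z [0.01  0.015 0.021]
slate top 945 rect mm [497. 241.] [ 71. 113.] 85.9 z [0.022 0.034 0.041]
slate scene 538 rect mm [499. 242.] [ 70. 117.] 88.8 z [0.022 0.034 0.043]
gaugetop top 120 rect mm [560. -30.] [24. 25.] 18.9 z [0.13  0.145 0.15 ]
gaugetop scene 94 rect mm [560. -30.] [28. 24.] 19.7 z [0.128 0.145 0.15 ]
gauge top 411 rect mm [560. -30.] [24. 99.] 19.2 z [0.043 0.099 0.149]
gauge scene 631 rect mm [561. -31.] [30. 99.] 10.6 z [0.036 0.081 0.149]
397
(np.float64(25.0), np.float64(-59.99999999999999), 0.2, 3.14, [0.54, -0.01, 0.07])
(np.float64(25.0), np.float64(-59.99999999999999), 0.25, -1.57, [0.58, -0.05, 0.07])
(np.float64(25.0), np.float64(-59.99999999999999), 0.25, 1.57, [0.56, -0.07, 0.07])
(np.float64(25.0), np.float64(-59.99999999999999), 0.25, 3.14, [0.57, -0.05, 0.09])
(np.float64(25.0), np.float64(-5
[... 1302 characters left out ...]
at64(-29.999999999999996), 0.3, 1.57, [0.61, -0.08, 0.1])
(np.float64(25.0), np.float64(-29.999999999999996), 0.3, 3.14, [0.62, -0.06, 0.11])
(np.float64(25.0), np.float64(-14.999999999999998), 0.2, 3.14, [0.54, -0.02, 0.07])
(np.float64(25.0), np.float64(-14.999999999999998), 0.25, 1.57, [0.58, -0.05, 0.07])
(np.float64(25.0), np.float64(-14.999999999999998), 0.25, 3.14, [0.58, -0.03, 0.09])
(np.float64(25.0), np.float64(-14.999999999999998), 0.3, 1.57, [0.62, -0.06, 0.1])
(np.float64(25.0), np.float64(-14.999999999999998), 0.3, 3.14, [0.62, -0.05, 0.11])
(np.float64(25.0), np.float64(0.0), 0.2, 3.14, [0.53, -0.03, 0.07])
(np.float64(25.0), np.float64(0.0), 0.25, -1.57, [0.59, -0.01, 0.07])
```

```bash
cat > v1.py <<'E'
from h import *
m=np.load("mount.npz"); M=(m["R"],m["t"])
def view(tgt,offs,rolls=(0,np.pi/2,np.pi,-np.pi/2)):
    o=[]
    for r in rolls:
        p,q=look(M,tgt,np.array(tgt)+offs,r); j=inverse_kinematics(p,q)
        if j is not None and p[2]>.06: o.append((np.abs(np.array(j)-current_joint_pos()).max(),p,q,r))
    return min(o,key=lambda a:a[0])
if __name__=="__main__":
    _,p,q,r=view((.498,.241,.03),(-.06,0,.33)); print(p,r); move_ptp(p,q)
    c=capture("wrist"); cv2.imwrite("pics/w_slate.png",c["image"]); np.savez("w_slate.npz",**c)
    for s in silhouettes("wrist","slate"):
        P=cloud(c,s["region"]); P=P[P[:,2]>.02]; r=cv2.minAreaRect(P[:,:2].astype(np.float32)*1000); print(s["conf"],r,np.percentile(P[:,2],[5,50,98]))
    g=np.array([.560,-.030,.058]); a=np.radians(19); el=np.radians(48)
    off=.30*np.array([np.cos(el)*np.cos(a),np.cos(el)*np.sin(a),np.sin(el)])
    _,p,q,r=view(g,off,(np.pi,0,np.pi/2,-np.pi/2)); print(p,r)
    move_ptp(p+[0,0,.12],q) if inverse_kinematics(p+[0,0,.12],q) is not None else print("no high")
    servo_line(p,q,rate=.2)
    c=capture("wrist"); np.savez("w_g1.npz",**c)
    for k in("gauge","marker","needle","needle_pivot","marker_pivot","gauge_grip"):
        print(k,[(round(s["conf"],2),np.round(s["xy"],1).tolist()) for s in spot_in("wrist",k)])
    cv2.imwrite("pics/w_g1.png",c["image"]); print(current_clock())
E
python3 v1.py
```

```text
[0.47518281 0.22397991 0.15069472] -1.5707963267948966
0.95 ((497.15673828125, 244.59970092773438), (55.15185546875, 110.41522216796875), 87.19121551513672) [0.02316585 0.03467477 0.03848012]
[ 0.62024598 -0.02725645  0.12353978] 1.5707963267948966
gauge [(0.67, [222.5, 210.6])]
marker [(0.6, [360.9, 224.9])]
needle [(0.74, [344.6, 237.0])]
needle_pivot [(0.79, [343.9, 233.5]), (0.62, [360.1, 227.7])]
marker_pivot []
gauge_grip [(0.82, [229.3, 209.5]), (0.67, [314.8, 235.5])]
5.15
```

View pics/w_g1.png

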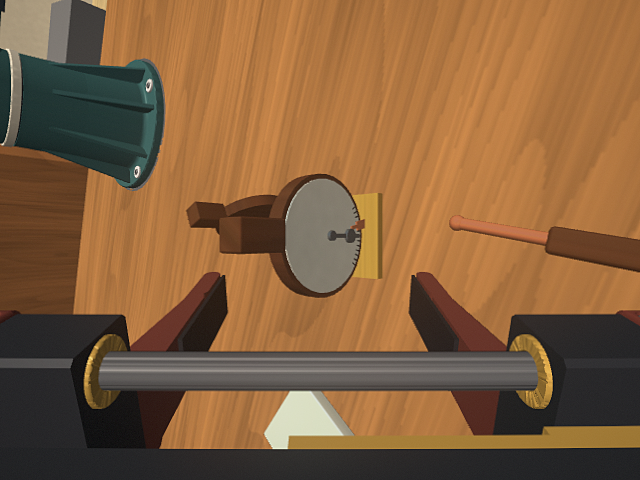

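The view shows the larger gauge with its dial centre near (322,236), the needle pointing at the zero tick at (348,236), and the copper marker at (360,225) on the +y side. Next I'll rectify the dial face to read the marker.

```bash
cat >> h.py <<'E'
def rectify(c,O,Rg,off,S=4,H=70):
    """dial face as seen square on: gauge origin O, rotation Rg, face offset off along gauge x; S px/mm; image right=+y, up=+z, centre=dial centre"""
    n=2*H*S; v,u=np.mgrid[:n,:n]; y=(u/S-H)/1000; z=(H-v/S)/1000+.058
    X=np.stack([np.full_like(y,off),y,z],-1).reshape(-1,3)@Rg.T+O
    uv=proj(c,X).astype(np.float32).reshape(n,n,2)
    return cv2.remap(c["image"],uv[...,0],uv[...,1],cv2.INTER_CUBIC)
E
python3 - <<'E'
from h import *
c=dict(np.load("w_g1.npz")); 
# refine gauge pose using wrist cloud
P=cloud(c,np.ones((480,640),bool)); P=P[((P>(.49,-.1,.03))&(P<(.63,.05,.2))).all(1)]
T=P[P[:,2]>.115]; r=cv2.minAreaRect(T[:,:2].astype(np.float32)*1000); print("grip",len(T),r,T[:,2].max())
D=P[(P[:,2]<.1)]; ctr=D.mean(0); U,S,Vt=np.linalg.svd(D-ctr,full_matrices=False); n=Vt[2]*np.sign(Vt[2][0]); print("face n",n.round(3),"yaw",np.degrees(np.arctan2(n[1],n[0])),"ctr",ctr.round(4),S)
yaw=np.radians(19.2); Rg=Rn.from_euler('z',yaw).as_matrix(); O=np.array([.560,-.030,0])
I=rectify(c,O,Rg,.009); cv2.circle(I,(280,280),200,(255,0,0),1); cv2.imwrite("pics/rect1.png",I)
h=I[...,:].astype(int); m=(h[...,2]-h[...,0]>60)
v,u=np.nonzero(m); k=(np.hypot(u-280,v-280)<198)&(v>280); print(k.sum(),u[k].mean(),v[k].mean())
E
```

```text
grip 2891 ((588.1943359375, -30.428510665893555), (29.35181427001953, 86.7409439086914), 83.57714080810547) 0.19992766662392167
face n [0.945 0.325 0.049] yaw 18.965717038604343 ctr [ 0.566  -0.0257  0.0681] [2.2775827  1.68288    0.21678864]
6956 224.03148361127086 421.01509488211616
```

View pics/rect1.png

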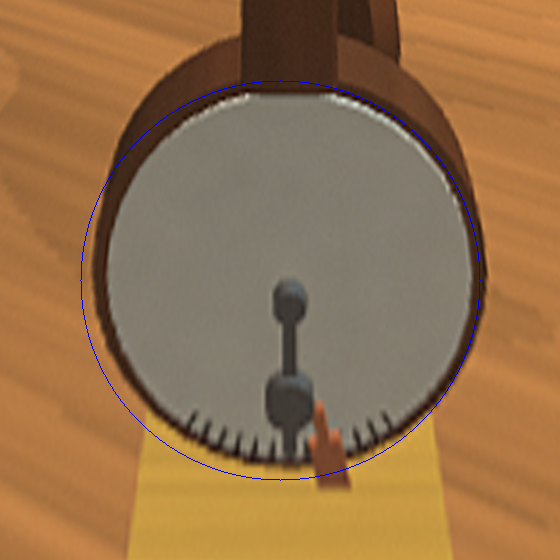

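```bash
cat > v2.py <<'E'
from v1 import *
g=np.array([.560,-.030,.062]); n=0
for elD,azD,d in((35,19,.30),(24,19,.29),(24,8,.29)):
    a,el=np.radians(azD),np.radians(elD); off=d*np.array([np.cos(el)*np.cos(a),np.cos(el)*np.sin(a),np.sin(el)])
    p,q=look(M,g,g+off,np.pi)
    if inverse_kinematics(p,q) is None: print("no",elD,azD); continue
    if n==0:
        up=np.array(current_position())+[0.03,0,.1]
        try: servo_line(up,rate=.3)
        except PlanningError: servo_line(np.array(current_position())+[0,0,.08],rate=.3)
        for w in ([.04,.01,.12],[0,0,.12],[0,0,.08]):
            if inverse_kinematics(p+w,q) is not None: move_ptp(p+w,q); break
    try: servo_line(p,q,rate=.2)
    except PlanningError as e: print(e); continue
    c=capture("wrist"); n+=1; np.savez(f"w_f{n}.npz",**c); print(elD,azD,p.round(3),current_clock())
Rg=Rn.from_euler('z',np.radians(19.1)).as_matrix()
cv2.imwrite("pics/rect2.png",np.hstack([cv2.resize(rectify(dict(np.load(f"w_f{i+1}.npz")),np.array([.560,-.030,0]),Rg,.008,6,48)[200:],(400,263)) for i in range(min(n,2))]))
E
python3 v2.py
```

```text
35 19 [ 0.618 -0.009  0.126] 7.85
24 19 [ 0.62  -0.008  0.109] 8.2417
24 8 [ 0.623 -0.02   0.109] 8.6333
```

View pics/rect2.png

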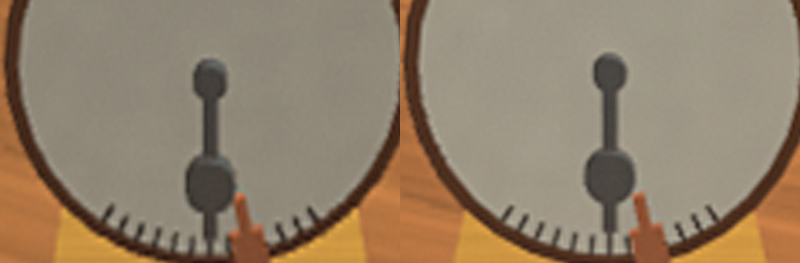

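```bash
cat > mk.py <<'E'
from h import *
from scipy.optimize import least_squares
yaw=np.radians(19.1); Rg=Rn.from_euler('z',yaw).as_matrix(); S=8;H=56
for off in(.007,.009,.011,.013,.015):
  out=[]
  for f in("w_f1","w_f2","w_f3"):
    c=dict(np.load(f+".npz")); O=np.array([.560,-.030,0])
    for _ in range(2):   # centre the white face
        I=rectify(c,O,Rg,.007,S,H); hsv=cv2.cvtColor(I,cv2.COLOR_BGR2HSV)
        m=((hsv[...,1]<60)&(hsv[...,2]>90)).astype(np.uint8); n,l,st,_=cv2.connectedComponentsWithStats(m)
        b=1+st[1:,4].argmax(); ct=max(cv2.findContours((l==b).astype(np.uint8),0,1)[0],key=len)[:,0].astype(float)
        k=ct[ct[:,1]<H*S+120]  # skip ticks and marker
        s=least_squares(lambda p:np.hypot(k[:,0]-p[0],k[:,1]-p[1])-p[2],[H*S,H*S,46*S],loss="soft_l1").x
        O=O+Rg@[0,(s[0]-H*S)/S/1000,-(s[1]-H*S)/S/1000]
    I=rectify(c,O,Rg,off,S,H); hsv=cv2.cvtColor(I,cv2.COLOR_BGR2HSV).astype(int)
    v,u=np.nonzero((hsv[...,1]>110)); y=(u/S-H); z=H-v/S; r=np.hypot(y,z); a=np.arctan2(y,-z)
    A=[a[(r>lo)&(r<hi)&(abs(a)<.5)] for lo,hi in((34,38),(38,41),(41,44))]
    v,u=np.nonzero((hsv[...,1]<80)&(hsv[...,2]<95)); y2=u/S-H; z2=H-v/S; r2=np.hypot(y2,z2); a2=np.arctan2(y2,-z2)
    nd=a2[(r2>18)&(r2<33)&(abs(a2)<.4)]
    out.append([round(float(x.mean()),3) for x in A]+["needle",round(float(nd.mean()),3)]+[(O*1000).round(1).tolist(),round(s[2]/S,1)])
  print(off); [print("  ",o) for o in out]
E
python3 mk.py
```

```text
0.007
   [0.2, 0.201, 0.202, 'needle', -0.011, [559.2, -27.7, 0.7], np.float64(45.2)]
   [0.208, 0.21, 0.208, 'needle', -0.005, [559.3, -27.9, 0.5], np.float64(45.4)]
   [0.222, 0.222, 0.221, 'needle', 0.046, [559.2, -27.7, 0.1], np.float64(45.5)]
0.009
   [0.207, 0.212, 0.205, 'needle', -0.011, [559.2, -27.7, 0.7], np.float64(45.2)]
   [0.213, 0.215, 0.211, 'needle', -0.005, [559.3, -27.9, 0.5], np.float64(45.4)]
   [0.216, 0.216, 0.217, 'needle', 0.031, [559.2, -27.7, 0.1], np.float64(45.5)]
0.011
   [0.217, 0.214, 0.211, 'needle', -0.012, [559.2, -27.7, 0.7], np.float64(45.2)]
   [0.219, 0.218, 0.216, 'needle', -0.005, [559.3, -27.9, 0.5], np.float64(45.4)]
   [0.21, 0.211, 0.214, 'needle', 0.015, [559.2, -27.7, 0.1], np.float64(45.5)]
0.013
   [0.225, 0.22, 0.032, 'needle', -0.013, [559.2, -27.7, 0.7], np.float64(45.2)]
   [0.225, 0.22, 0.119, 'needle', -0.005, [559.3, -27.9, 0.5], np.float64(45.4)]
   [0.205, 0.207, 0.125, 'needle', -0.002, [559.2, -27.7, 0.1], np.float64(45.5)]
0.015
   [0.23, 0.138, -0.001, 'needle', -0.014, [559.2, -27.7, 0.7], np.float64(45.2)]
   [0.229, 0.224, 0.029, 'needle', -0.006, [559.3, -27.9, 0.5], np.float64(45.4)]
   [0.2, 0.203, 0.054, 'needle', -0.02, [559.2, -27.7, 0.1], np.float64(45.5)]
```

```bash
cat >> h.py <<'E'
def tool(yaw,lean=0,s=1):
    """tool pointing down on an upright gauge of that yaw, closing along the gauge's y; lean: top towards gauge +y"""
    Rg=Rn.from_euler('z',yaw).as_matrix()@Rn.from_euler('x',-lean).as_matrix()
    return Rn.from_matrix(Rg@np.c_[[0,s,0],[s,0,0],[0,0,-1]]).as_quat()
E
cat > grasp.py <<'E'
from h import *
servo_line(np.array(current_position())+[0.02,0,.13],rate=.3)
gy=np.radians(19.1); py=np.radians(-16.2); sy=np.radians(-3.)
G=np.array([.5595,-.029,.113])
for s in(1,-1):
    L=[inverse_kinematics(*a) for a in((G,tool(gy,0,s)),((.574,-.25,.15),tool(py,0,s)),((.497,.243,.17),tool(sy,0,s)),((.497,.29,.17),tool(sy,.25,s)))]
    print(s,[None if j is None else np.round(j,2).tolist() for j in L])
    if all(j is not None and abs(j[5])<2.8 for j in L): break
print("s",s)
move_ptp(G+[0,0,.12],tool(gy,0,s)); servo_line(G,rate=.15)
print("pre",current_position(),current_force())
move_gripper(0.0); print("gap",current_finger_gap(),current_grip_force(),current_force())
servo_line(G+[0,0,.05],rate=.12); print(current_finger_gap(),current_force(),current_torque())
c=capture("scene"); np.savez("s1.npz",**c); cv2.imwrite("pics/s1.png",cv2.resize(c["image"][130:330,190:410],None,fx=2.5,fy=2.5,interpolation=2)); print(current_clock())
E
python3 grasp.py
```

```text
1 [[-0.18, 0.38, 1.68, -0.0, 1.08, -0.51], [-0.52, 0.43, 1.49, -0.0, 1.22, -0.24], [0.33, 0.31, 1.63, -0.0, 1.21, 0.38], [0.56, 0.44, 1.46, -0.21, 1.4, 0.66]]
s 1
pre [ 0.56035834 -0.02914167  0.11360447] [ 1.05442005 -0.35551849  0.07427797]
gap 0.0005163792080734777 0.0 [-0.94579552  0.1817047  -0.17936968]
0.0003678559884884309 [0.02243066 0.06456225 0.86176253] [-0.07987926  0.0608627  -0.00510954]
13.6917
```

View pics/s1.png

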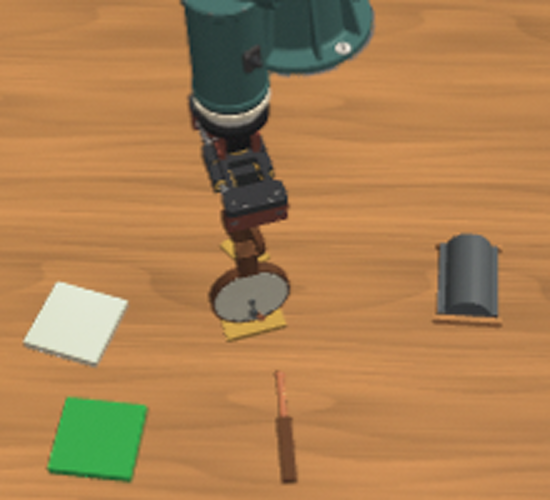

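```bash
python3 - <<'E'
from h import *
print(current_position(),Rn.from_quat(current_orientation()).as_matrix().round(3),current_finger_gap())
move_gripper(.088); print(current_finger_gap())
c=capture("wrist"); a=c["image"]; np.savez("w3.npz",**c)
cv2.imwrite("pics/w3.png",a)
lo,hi=(.49,-.11,.02),(.63,.06,.155)
for n in("top","scene","wrist"):
    d=c if n=="wrist" else capture(n)
    P=cloud(d,np.ones((480,640),bool)); P=P[((P>lo)&(P<hi)).all(1)]
    for zl,zh in((.03,.105),(.125,.155)):
        Q=P[(P[:,2]>zl)&(P[:,2]<zh)]
        if len(Q)>8: print(n,zl,len(Q),[np.round(x,1) for x in cv2.minAreaRect(Q[:,:2].astype(np.float32)*1000)],np.median(Q,0).round(3))
E
```

```text
[ 0.55887445 -0.0288828   0.16230606] [[-0.327  0.945 -0.001]
 [ 0.945  0.327  0.   ]
 [ 0.001 -0.001 -1.   ]] 0.0005403062785889691
0.08816606104790756
top 0.03 137 [array([552.7,  -7.9]), array([15.8, 47.7]), np.float64(18.9)] [ 0.548 -0.004  0.088]
top 0.125 20 [array([554.3, -21. ]), array([23.8,  9.1]), np.float64(45.3)] [ 0.554 -0.019  0.143]
scene 0.03 495 [array([563.5, -29.8]), array([26.3, 99.5]), np.float64(18.3)] [ 0.566 -0.03   0.07 ]
scene 0.125 66 [array([561.3, -31.1]), array([26.4, 24.3]), np.float64(14.4)] [ 0.567 -0.035  0.142]
wrist 0.03 1274 [array([561.3, -23.6]), array([21.6, 93. ]), np.float64(19.0)] [ 0.55  -0.     0.094]
wrist 0.125 1651 [array([558.8, -27.7]), array([24. , 24.2]), np.float64(18.8)] [ 0.558 -0.025  0.145]
```

View pics/w3.png

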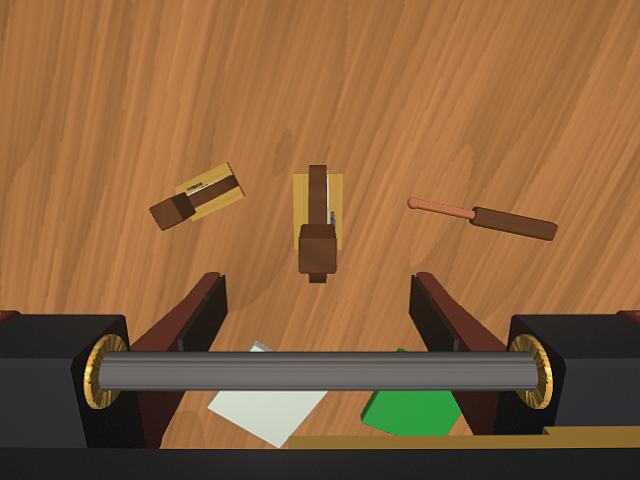

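```bash
python3 - <<'E'
from h import *
c=dict(np.load("w3.npz")); R=Rn.from_quat(current_orientation()).as_matrix(); p=current_position()
for uv in((212,276),(219,285),(224,290),(205,300),(415,278),(424,276),(190,340),(160,380),(320,370),(100,370)):
    z=c["range_z"][uv[1],uv[0]]; X=cam2world(c,[uv],[z])[0]; print(uv,round(float(z),3),"tool frame",(R.T@(X-p)).round(3))
print("proj TCP",proj(c,[p]),"cam",-c["R"].T@c["t"]-p)
E
```

```text
(212, 276) 0.168 tool frame [ 0.012 -0.048 -0.043]
(219, 285) 0.164 tool frame [ 0.009 -0.044 -0.048]
(224, 290) 0.172 tool frame [ 0.004 -0.044 -0.041]
(205, 300) 0.146 tool frame [ 0.011 -0.045 -0.067]
(415, 278) 0.169 tool frame [ 0.011  0.045 -0.042]
(424, 276) 0.168 tool frame [ 0.012  0.049 -0.043]
(190, 340) 0.125 tool frame [ 0.007 -0.043 -0.089]
(160, 380) 0.075 tool frame [ 0.025 -0.032 -0.136]
(320, 370) 0.075 tool frame [ 0.027  0.001 -0.135]
(100, 370) 0.073 tool frame [ 0.028 -0.044 -0.137]
proj TCP [[317.30004928 267.72437748]] cam [-0.02390954  0.06959079  0.20028384]
```

```bash
python3 - <<'E'
from h import *
servo_line(np.array(current_position())+[0,0,.06],rate=.3)
for o in(.024,0,.088):
    move_gripper(o); c=capture("wrist"); R=Rn.from_quat(current_orientation()).as_matrix(); p=current_position()
    v,u=np.mgrid[150:480,100:540]; z=c["range_z"][150:480,100:540].ravel(); k=z>0
    X=(cam2world(c,np.c_[u.ravel(),v.ravel()][k],z[k])-p)@R
    F=X[(X[:,2]<.0)&(abs(X[:,0])<.03)&(abs(X[:,1])<.07)]
    print(o,current_finger_gap(),"tip z max",np.percentile(F[:,2],[98,99.5,100]).round(4),"tip centre",F[F[:,2]>np.percentile(F[:,2],97)].mean(0).round(4))
print(current_clock())
E
```

```text
0.024 0.023897993912325007 tip z max [-0.0573 -0.0435 -0.0371] tip centre [ 0.0087  0.0004 -0.0525]
0 0.00047295005716905907 tip z max [-0.0601 -0.0447 -0.0374] tip centre [ 0.011   0.0002 -0.0547]
0.088 0.0878701999046105 tip z max [-0.0507 -0.0418 -0.0368] tip centre [ 0.0054  0.0009 -0.0476]
18.7083
```

The finger tips show at 41 mm behind the reported TCP at every opening, so the fingers closed above the block. The gauge wasn't touched. I'll allow for that offset, turn the grasp so it closes along the gauge's y, and retry with contact stops.

```bash
cat >> h.py <<'E'
TIP=.041  # finger tips seen this far behind the reported TCP
def tool(yaw,lean=0,s=1):
    Rg=Rn.from_euler('z',yaw).as_matrix()@Rn.from_euler('x',-lean).as_matrix()
    return Rn.from_matrix(Rg@np.c_[[-s,0,0],[0,s,0],[0,0,-1]]).as_quat()
E
cat > grasp.py <<'E'
from h import *
gy=np.radians(19.0); py=np.radians(-16.2); sy=np.radians(-3.)
G=np.array([.5592,-.0283,.115-TIP])
for s in(1,-1):
    L=[inverse_kinematics(*a) for a in((G,tool(gy,0,s)),((.574,-.25,.09),tool(py,0,s)),((.497,.243,.11),tool(sy,0,s)),((.497,.29,.11),tool(sy,.25,s)))]
    print(s,[None if j is None else np.round(j,2).tolist() for j in L])
    if all(j is not None and abs(j[5])<2.8 for j in L): break
print("s",s)
move_ptp(G+[0,0,.09],tool(gy,0,s)); hit=servo_line(G,rate=.12,contact_N=6)
print("pre",hit,current_position(),current_force())
if not hit:
    move_gripper(0.0); print("gap",current_finger_gap(),current_grip_force(),current_force())
    servo_line(np.array(current_position())+[0,0,.05],rate=.12); sleep(.3); print(current_finger_gap(),current_force(),current_torque())
    c=capture("wrist"); np.savez("w4.npz",**c); print(current_clock())
    P=cloud(c,np.ones((480,640),bool)); p=current_position(); Q=P[(np.hypot(*(P-p)[:,:2].T)<.02)&(P[:,2]>.1)]
    print(np.percentile(Q[:,2],[10,50,90]))
E
python3 grasp.py
```

```text
1 [[-0.17, 0.43, 1.72, -0.0, 1.0, -2.08], [-0.52, 0.49, 1.55, -0.0, 1.1, -1.81], [0.33, 0.37, 1.7, -0.0, 1.07, -1.19], [0.56, 0.5, 1.52, -0.21, 1.28, -0.88]]
s 1
pre False [ 0.55982718 -0.02839978  0.07457594] [0.20633691 0.17904291 0.05553055]
gap 0.023993033338151705 29.996750950813293 [ 0.04336943 -0.57624678 -0.34158524]
0.023619303861725175 [-0.14276954 -0.19225009 -3.22545868] [0.03823145 0.05615416 0.03762398]
22.925
[0.13596382 0.1950901  0.25621271]
```

```bash
cat > plate.py <<'E'
from h import *
py=np.radians(-16.2); T=np.array([.574,-.251,.0746+.014]); q=tool(py)
servo_line(np.array(current_position())+[0,0,.03],rate=.2)
move_ptp(T+[0,0,.05],q); sleep(.3); f0=np.array(current_force()); servo_line(T+[0,0,.006],rate=.12)
hit=servo_line(T-[0,0,.005],rate=.01,contact_N=4); print(hit,current_position(),np.array(current_force())-f0,current_torque(),current_finger_gap())
sleep(1.6); print(current_position(),np.array(current_force())-f0)
c=capture("scene"); np.savez("s_plate.npz",**c); 
for k in("gauge","needle","marker"): print(k,[(round(s["conf"],2),np.round(s["xy"],1).tolist()) for s in spot_in("scene",k)])
O=np.array([*current_position()[:2],.014]); a=rectify(c,O,Rn.from_euler('z',py).as_matrix(),.01,4,60)
cv2.imwrite("pics/plate.png",np.hstack([a,cv2.resize(c["image"][200:320,160:280],(480,480),interpolation=cv2.INTER_CUBIC)])[:,:800]); print(current_clock())
E
python3 plate.py
```

```text
True [ 0.57393201 -0.25109614  0.08788761] [-0.80656847 -0.46755948  7.50426395] [0.12657629 0.07159851 0.04090563] 0.0239681106463703
[ 0.5739475  -0.25112382  0.08789337] [ 1.08071593 -0.93730085  9.55427476]
gauge [(0.97, [216.8, 248.2]), (0.76, [287.7, 222.4])]
needle []
marker []
27.45
```

View pics/plate.png

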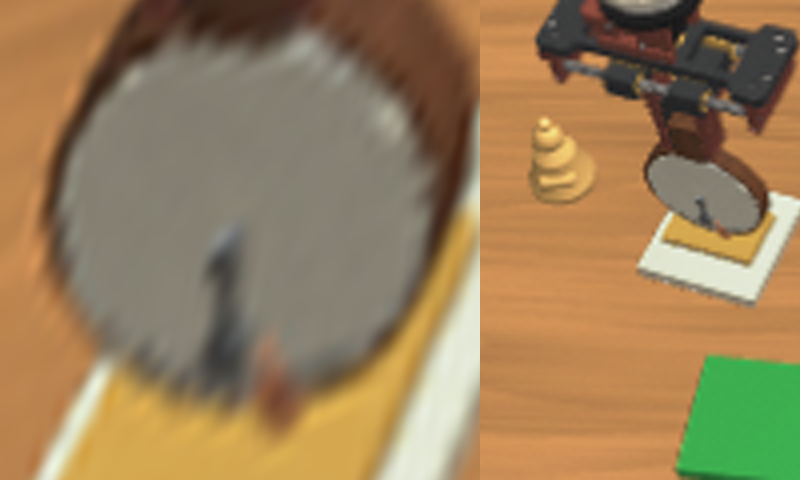

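The gauge stood upright in the middle of the plate, with the needle hanging at the zero tick and the marker to its right on the +y side. Next is the slate: touch the crown upright, then roll.

```bash
cat > slate.py <<'E'
from h import *
sy=np.radians(-2.9); C=np.array([.4975,.2437]); L=.0739; th=.218; R=.030
Z=Rn.from_euler('z',sy).as_matrix()
servo_line(np.array(current_position())+[0,0,.07],rate=.2)
T=np.array([*C,.038+L]); q=tool(sy)
move_ptp(T+[0,0,.06],q); sleep(.3); f0=np.array(current_force()); print("f0",f0)
servo_line(T+[0,0,.006],rate=.15)
hit=servo_line(T-[0,0,.005],rate=.01,contact_N=3); sleep(.3)
p=np.array(current_position()); fz=current_force()[2]-f0[2]; print(hit,p,"dF",np.array(current_force())-f0,current_torque())
z0=p[2]-L-.038
if hit:
    for a in np.linspace(0,th,6)[1:]:
        f=current_force()[2]-f0[2]
        if f>8: z0+=.0003
        elif f<4: z0-=.0003
        o=np.array([0,R*(np.sin(a)-a*np.cos(a)),R*(np.cos(a)+a*np.sin(a))-R])+L*np.array([0,np.sin(a),np.cos(a)])
        servo_line(np.array([*C,.038+z0])+Z@o,tool(sy,a),rate=.03); print(round(a,3),np.array(current_force())-f0,round(z0,5))
sleep(1.2); print(current_position(),np.array(current_force())-f0,current_torque(),current_finger_gap())
Rt=Rn.from_quat(current_orientation()).as_matrix(); u=Z.T@-Rt[:,2]; print("tool lean",np.arctan2(u[1],u[2]),"pitch",np.arctan2(u[0],u[2]))
c=capture("scene"); np.savez("s_slate.npz",**c); print(current_clock())
for k in("gauge","needle","marker"): print(k,[(round(s["conf"],2),np.round(s["xy"],1).tolist()) for s in spot_in("scene",k)])
p=np.array(current_position()); u=-Rt[:,2]; Rg=Z@Rn.from_euler('x',-th).as_matrix()
a=rectify(c,p-L*u,Rg,.011,4,60)
cv2.imwrite("pics/slate.png",np.hstack([cv2.resize(a,(400,400)),cv2.resize(c["image"][180:280,325:425],(400,400),interpolation=cv2.INTER_CUBIC)]))
E
python3 slate.py
```

```text
f0 [ 0.38872213 -0.54858842 -3.17851419]
True [0.49750205 0.24369539 0.11178793] dF [-0.62144758  1.23655829  8.67564189] [ 0.03819437  0.09392395 -0.00179371]
0.044 [-0.2776525   0.74569756  2.64951562] 0.00019
0.087 [0.00843236 0.29798072 4.56990435] -0.00011
0.131 [-0.85190809 -0.21647014  4.97334792] -0.00011
0.174 [-0.40857062 -0.70650481  5.86371332] -0.00011
0.218 [-1.12197687 -0.23337411  7.44736176] -0.00011
[0.49831841 0.25955971 0.11084333] [-0.26862096 -1.75034244  8.47987548] [-0.90029072  0.1283087  -0.0098379 ] 0.023865342013706575
tool lean 0.21840553987498387 pitch -2.8716813559658627e-05
34.1333
gauge [(0.86, [380.1, 224.5]), (0.56, [288.5, 221.5])]
needle []
marker []
```

View pics/slate.png

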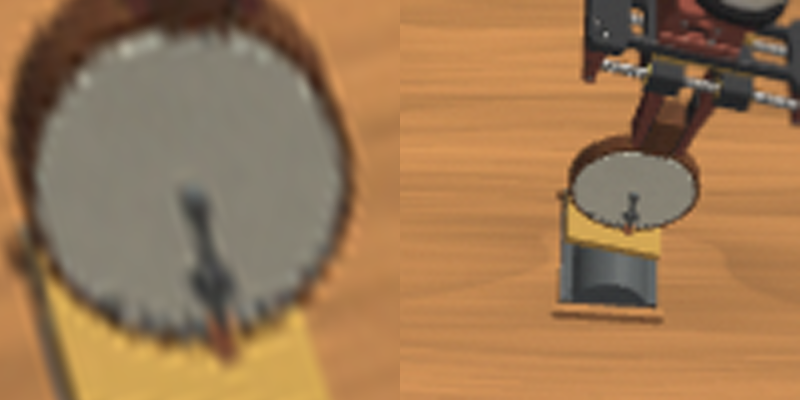

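```bash
cat > chk.py <<'E'
from h import *
from scipy.optimize import least_squares
def read(c,O,Rg,S=8,H=56):
    for _ in range(2):
        I=rectify(c,O,Rg,.007,S,H); hsv=cv2.cvtColor(I,cv2.COLOR_BGR2HSV)
        m=((hsv[...,1]<60)&(hsv[...,2]>90)).astype(np.uint8); n,l,st,_=cv2.connectedComponentsWithStats(m)
        ct=max(cv2.findContours((l==1+st[1:,4].argmax()).astype(np.uint8),0,1)[0],key=len)[:,0].astype(float); k=ct[ct[:,1]<H*S+120]
        s=least_squares(lambda p:np.hypot(k[:,0]-p[0],k[:,1]-p[1])-p[2],[H*S,H*S,45*S],loss="soft_l1").x
        O=O+Rg@[0,(s[0]-H*S)/S/1000,-(s[1]-H*S)/S/1000]
    def ang(off,lo,hi,w):
        I=rectify(c,O,Rg,off,S,H).astype(float); hsv=cv2.cvtColor(I.astype(np.uint8),cv2.COLOR_BGR2HSV).astype(float)
        v,u=np.mgrid[:2*H*S,:2*H*S]; y=u/S-H; z=H-v/S; r=np.hypot(y,z); a=np.arctan2(y,-z); W=w(hsv)*((r>lo)&(r<hi)&(abs(a)<.45))
        return (a*W).sum()/W.sum()
    return ang(.013,12,30,lambda h:np.clip(120-h[...,2],0,None)*(h[...,1]<90)),ang(.010,34,43,lambda h:np.clip(h[...,1]-90,0,None)),s[2]/S
if __name__=="__main__":
    L=.0739
    print("plate needle,marker",read(dict(np.load("s_plate.npz")),np.array([.5739,-.2511,.014]),Rn.from_euler('z',np.radians(-16.2)).as_matrix()))
    def here():
        c=capture("scene"); Rt=Rn.from_quat(current_orientation()).as_matrix(); Rg=np.c_[-Rt[:,0],Rt[:,1],-Rt[:,2]]
        return read(c,np.array(current_position())-L*Rg[:,2],Rg)
    print("slate",here())
    for _ in range(3):
        if current_force()[2]+3.18<6: break
        servo_line(np.array(current_position())+[0,0,.00025],rate=.005); sleep(.4); print(current_position(),current_force())
    sleep(1.2); print("slate",here(),current_force(),current_torque(),current_qvel(),current_clock())
E
python3 chk.py
```

```text
plate needle,marker (np.float64(-0.02490467076216041), np.float64(0.13132746555912048), np.float64(46.08029470723734))
slate (np.float64(0.1905562157466555), np.float64(0.2023337149432646), np.float64(45.463748286159465))
[0.49815    0.25976717 0.11081021] [-0.01184185  0.30215517 -0.53650161]
slate (np.float64(0.1863998658259146), np.float64(0.22923028459727504), np.float64(45.30953006515498)) [ 0.30114948 -0.38169768 -2.85149419] [ 0.194139   -0.0036298   0.01394076] [ 0.00076508 -0.00028264 -0.00064651 -0.00051095 -0.00113245  0.0008512 ] 36.2333
```

```bash
python3 - <<'E'
from chk import *
sy=np.radians(-2.9); C=np.array([.4975,.2437]); L=.0739; a=.218; R=.030; Z=Rn.from_euler('z',sy).as_matrix()
o=Z@(np.array([0,R*(np.sin(a)-a*np.cos(a)),R*(np.cos(a)+a*np.sin(a))-R])+L*np.array([0,np.sin(a),np.cos(a)]))
for z0 in np.arange(.0002,-.0006,-.0001):
    servo_line(np.array([*C,.038+z0])+o,tool(sy,a),rate=.01); sleep(.5); f=current_force()[2]+3.18; print(round(z0,5),round(f,2))
    if f>3.5: break
sleep(1.5); c=capture("scene"); Rt=Rn.from_quat(current_orientation()).as_matrix(); Rg=np.c_[-Rt[:,0],Rt[:,1],-Rt[:,2]]
print(read(c,np.array(current_position())-L*Rg[:,2],Rg),current_force(),current_torque(),current_position(),current_finger_gap(),current_clock(),np.arctan2((Z.T@Rg[:,2])[1],Rg[2,2]))
np.savez("s_fin.npz",**c)
E
```

```text
0.0002 0.64
0.0001 0.58
0.0 0.65
-0.0001 1.51
-0.0002 5.5
(np.float64(0.1967819191856697), np.float64(0.1781248285325037), np.float64(45.34603463163639)) [-1.84274833  0.85063164  4.51425722] [-0.13976621  0.26212797 -0.07103531] [0.49843113 0.25981189 0.11078599] 0.023891166205813927 41.5333 0.21790817218927533
```

```bash
python3 -c "
from bench import *
print(current_force(),current_grip_force(),current_clock()); print(close_job())"
```

```text
[-1.84274833  0.85063164  4.51425722] 30.000529289245605 41.5333
the job is handed in; nothing more can be done
None
```

The job is handed in at 41.5 s: the needle hung at zero on the marble plate, and the gauge is now held on the slate ridge, leaned 0.218 rad onto the copper marker (measured at about 0.217), with about 8 N of contact force; the scene camera only confirms the needle-to-marker match to about 0.03 rad.

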